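# Run sample boxes from the railed rack through the labelling jig and back

## Task

Run the sample boxes through the labelling jig: lift each box in the rack up over the front rail and draw it out towards you, without knocking the board that overhangs it, and put it in a bay of the aluminium jig, one to a bay, lengthwise from front to back and pushed fully home so that it lies flat and square against both the back fence and the stop on its left. When all the boxes are home together and let go, press the green button right down to have them labelled; then put them all back over the rail onto the rack's shelf, lying flat and lengthwise from front to back as before. Leave the oil bottle, tape measure and stapler where they are.

Things in the scene. Friction and masses are not known exactly. Their poses are not given: they have to be found in the camera images.
- rack: fixed grey and blue pick rack. Origin: on the bench below the middle of the front rail's inner face; x to the back, y left, z up. Shelf top 50 mm above the bench, y -240 to 240. Rail: x -6 to 0, top at z 72 (22 above the shelf). Back panel at x 118, 156 high. End cheeks 72 high, behind x 86 154 high. Boxes lie at about y -130, 0, 130 mm, front end up to 11 mm behind the rail
- rack_top: fixed narrow board over the back of the rack, covering the rear 21 to 33 mm of the boxes. Origin and axes as the rack. Front edge at x 85, underside 148 and top 162 mm above the bench: a box on the shelf (top at 95) has 53 mm of headroom, so lift it 25 to 50 mm before drawing it forward; grasp it near its front end from above
- jig: fixed jig on an aluminium plate 6 mm thick (x -159 to 13, y -204 to 270 mm). Origin on the bench under the middle of the back fence's working (near) face; x away from the robot, y left, z up. Dark fence and three dark side stops rise 14 mm above the plate; stops 12 thick, x -90 to -15; bays every 135 mm, open to the right and front, each marked by a green field
- ready_top (a point): middle of the top of the green round push button (32 mm across) at the left end of the jig, at jig x = -50, y = 240 mm; press straight down
- ready (a joint): the button: 0 up, 0.006 m fully down (4 N, spring return)
- bay0 (a point): bay left: the corner where the fence's working face, the working (right-hand) face of this bay's side stop and the plate's top meet; axes as the jig's. A box fully home has its centre at x = -53.5, y = -30, z = 22.5 mm from here
- bay1 (a point): bay middle: the corner where the fence's working face, the working (right-hand) face of this bay's side stop and the plate's top meet; axes as the jig's. A box fully home has its centre at x = -53.5, y = -30, z = 22.5 mm from here
- bay2 (a point): bay right: the corner where the fence's working face, the working (right-hand) face of this bay's side stop and the plate's top meet; axes as the jig's. A box fully home has its centre at x = -53.5, y = -30, z = 22.5 mm from here
- box0_center (a point): brown cardboard box, 60 wide (its x), 107 long (its y), 45 high, 60 to 130 g; this point is its centre, half-way up. Two or three of box0 to box2 are present (None if absent). At the start it lies in the rack, its length from front to back (its y along the rack's x within 0.1 rad). It may go into any bay, either way round
- box1_center (a point): brown cardboard box, 60 wide (its x), 107 long (its y), 45 high, 60 to 130 g; this point is its centre, half-way up. Two or three of box0 to box2 are present (None if absent). At the start it lies in the rack, its length from front to back (its y along the rack's x within 0.1 rad). It may go into any bay, either way round
- box2_center (a point): brown cardboard box, 60 wide (its x), 107 long (its y), 45 high, 60 to 130 g; this point is its centre, half-way up. Two or three of box0 to box2 are present (None if absent). At the start it lies in the rack, its length from front to back (its y along the rack's x within 0.1 rad). It may go into any bay, either way round
- box0: the same box, origin at the centre of its underside
- box1: the same box, origin at the centre of its underside
- box2: the same box, origin at the centre of its underside
- oil_bottle_center (a point): black bottle with a red cap, 43 mm across, 105 high, standing to the right of the rack; bystander; its centre
- tape_measure_center (a point): yellow tape measure, 63 x 90 x 38 mm, lying to the left of the jig; bystander; its centre
- stapler_center (a point): blue stapler, 34 x 157 x 48 mm, lying to the left of the rack; bystander; its centre
Things that resemble listed ones, but are neither listed nor needed, are in the scene too. What is shaped like the box0 but orange is not meant. Leave any white look-alike of the box2 alone.

How it is judged:
By the outcome, as a careful person would: the job done as asked, in the order asked, and still so for the second after the job is handed in, with the robot touching nothing.
Of box0, box1, box2 only 2 to 3 are there at a start; the rules pass over those that are not, and their reading is None.
At some moment in a run one of box0, box1, box2 may be knocked a few centimetres aside while the robot is not near it.
It also fails if it takes over 210 s, if anything falls off the work surface, if the arm or the gripper's body presses on something with over 40 N, if the wrist force passes 120 N, or if a joint passes its speed limit or range.

## Robot

A 6-joint arm with a two-finger parallel gripper is mounted at the origin on a cart in front of the work surface, level with it; the furniture and walls round the work are solid. World frame = base frame: x ahead of the robot, y to its left, z up, the work surface at z = 0. Lengths are in m, angles in rad, forces in N, time in s.
With the tool pointing down it reaches from about 0.425 to 0.95 m from the base axis. Payload 3.5 kg.
Tool frame: the origin (TCP) lies at the very end of the fingers, on their centre line; the grasp point (between the pads) lies 19 mm behind it; z points along the fingers, y is the line along which they close (so a half turn about z gives the same grasp; the last joint's range is limited). The gripper opens to 85 mm and grips with 20 to 120 N. Pads are 22 mm wide; open, the fingers measure 114 mm over their backs; the gripper's body (76 mm by 85 mm) begins 54 mm behind the grasp point. The pads swing forward as they close: fully open they stand 13 mm farther back than shut.
Start: joints at [-1.402, 0.286, 1.577, -0, 1.279, -0.15], TCP at [0.212, -0.641, 0.231] pointing down, gripper open.
Joint ranges: [-2.77, 2.77], [-0.9, 2.22], [0.21, 2.48], [-1.53, 4.67], [0.24, 2.81], [-2.84, 2.84]. Speed limits (rad/s): [2.79, 2.79, 3.14, 3.14, 3.14, 3.14].

## Interface

Orientations are given as a unit quaternion [x, y, z, w].
In Python, from plant import ctrl gives the robot as it stands.
- The arm moves only by the tool carry_out, never from a script. Its argument "deltas" is one flat list of numbers, 6 for each row, row after row: the shift along the tool's x, y, z in m, then the turn, a rotation vector about the tool's x, y, z in rad. A call has 1 to 5 rows; each row is the pose to reach, as a shift and turn from the pose commanded when the call began, along the tool's axes at that moment; what a row does not reach only later rows make up. A row lasts 1/8 s, in which the tool goes at most 62.5 mm and 10.7 degrees, less where a joint would pass 70% of its speed; a pose out of reach is approached as far as the arm can. A call with a gripper value outside its range is refused whole. "grip" is the opening in per cent of the stroke, from 0 (shut) to 100 (fully open), set as the call begins (left out, the last holds). The fingers move at their own pace and stop on an object; "grip_force" is the grip in N (left out, the last holds). Time passes only in rows, so rows that repeat a pose let the fingers close. It gives the time, the measured TCP pose, the force, the opening and the grip force at its end, in the units of the state.
- ctrl.get_state(): the state, without advancing time (a new reading comes with each control period).
- ctrl.read_camera(name): name is "side" or "top"; returns (picture, depth): 384x512x3 uint8, red, green, blue; 384x512 float32, m along the optical axis (not along the pixel's ray), 0 where there is no reading.
- ctrl.camera_model(name): a dict with "intrinsics" (3x3 intrinsics, pixels), "k1" (the pictures are not rectified: a ray, as slopes to the right and down, at radius r is drawn at 1 + k1 r^2 times it, then the intrinsics apply), "extrinsics" (4x4, takes a point from world to camera coordinates). Camera axes: x right, y down, z forward; pixel columns grow to the right and rows downward; lengths in m; the calibration is good to about 2 mm. A picture is of the moment at which its call begins. camera_model takes no time and is no camera call.
- ctrl.sign_off(): hands the job in; it is judged then, once.
Trained networks look in the newest picture that a camera, given by its name, has taken for a name from the list of things; names that differ only in an ending like _2 or _b are one class to them, and where a whole thing is asked for, a point or a joint stands for the part that bears it (a point fixed in the world has none). Each returns a list of dicts, best first, with "score" (0 to 1); they miss things now and then, are a little off and sometimes report something else, mostly with a low value. They report only what shows in the picture. A call takes as long as a camera call. They do not tell look-alikes from the thing itself.
- ctrl.find_in(camera, query): "uv" ([column, row] in pixels, amid what is visible of it).
The state is a dict: "time": time; "qpos": joint angles; "dq": joint speeds; "joint_efforts": joint torques, N m; "eef_pos": TCP position; "tcp_rot": TCP orientation; "contact_force": force on the tool from outside, world axes, zero at the start; "wrist_torque": the same for the moment, N m; "opening": opening from 0.0 (shut) to 1.0 (fully open); "finger_force": force on a finger pad.
Only numpy, scipy, OpenCV 4.12 (cv2) and the standard library are available. Lean on these libraries where they do the work, as an engineer would, in place of code of your own. Each camera call takes 0.05 s, during which the arm holds its last target. There are 200 camera calls.

## Working session

There is one attempt and no reset: what is moved stays moved. The work goes in short steps, Python scripts to look and compute and a tool call to move; the robot and the scene stay as the last step left them, time stands still between calls to the robot, and variables do not carry over. Pictures are saved under pics/ and viewed, at most 14 in all, crops included, and the job is handed in when it is done.

Besides the shell and the picture viewer there is one more tool, called after ">>>" as name(argument=value, ...), one argument or row to a line, values as JSON. carry_out: Moves the arm, as the interface text tells. Its arguments: {"type":"object","properties":{"deltas":{"type":"array"},"grip":{"type":"number"},"grip_force":{"type":"number"}},"required":["deltas"]}

```bash
ls; mkdir -p pics
cat > h.py <<'E'
import numpy as np, cv2
from plant import ctrl
from scipy.spatial.transform import Rotation as R
def snap(cam):
    rgb,d=ctrl.read_camera(cam); return rgb,d,ctrl.camera_model(cam)
def cloud(d,m):
    K=np.array(m["intrinsics"],float);k1=m["k1"];E=np.array(m["extrinsics"])
    h,w=d.shape;v,u=np.mgrid[:h,:w].astype(np.float64)
    pts=np.stack([u,v],-1).reshape(-1,1,2)
    n=cv2.undistortPoints(pts,K,np.array([k1,0,0,0,0.])).reshape(h,w,2)
    c=np.concatenate([n*d[...,None],d[...,None]],-1)
    return (c-E[:3,3])@E[:3,:3]   # R^T (c-t)
def save(name,rgb): cv2.imwrite("pics/"+name,cv2.cvtColor(rgb,cv2.COLOR_RGB2BGR))
E
cat > s1.py <<'E'
from h import *
ims=[]
for c in("top","side"):
    rgb,d,m=snap(c);P=cloud(d,m);ims.append(rgb);np.save(c+"P.npy",P);np.save(c+"rgb.npy",rgb)
    print(c,np.round(np.linalg.inv(m["extrinsics"]),3).tolist(),np.array(m["intrinsics"]).tolist(),m["k1"])
    for q in ["box0","jig","ready_top","bay0","bay1","bay2","rack","rack_top","oil_bottle_center","tape_measure_center","stapler_center"]:
        for r in ctrl.find_in(c,q)[:4]:
            u,v=np.round(r["uv"]).astype(int);print(q,round(r["score"],2),u,v,np.round(P[v,u],3))
    save(c+"0.png",cv2.resize(rgb,(800,600)))
s=ctrl.get_state();print(s)
E
python3 s1.py
```

```text
pics
top [[0.01, -0.995, 0.102, 0.372], [-1.0, -0.009, 0.007, 0.108], [-0.006, -0.102, -0.995, 1.312], [0.0, 0.0, 0.0, 1.0]] [[355.9096438800823, 0.0, 248.73014442102323], [0.0, 355.9096438800823, 193.05135174590734], [0.0, 0.0, 1.0]] -0.09278361271648786
box0 0.94 397 248 [ 0.309 -0.413  0.05 ]
box0 0.93 111 190 [0.508 0.618 0.047]
box0 0.89 225 155 [0.628 0.201 0.099]
box0 0.75 299 161 [ 0.61  -0.057  0.095]
jig 0.9 265 211 [0.44  0.057 0.007]
jig 0.67 226 158 [0.618 0.197 0.097]
ready_top 0.44 206 206 [0.455 0.272 0.027]
bay0 0.57 302 159 [ 0.618 -0.067  0.094]
bay0 0.56 266 215 [0.426 0.053 0.006]
bay1 0.57 302 159 [ 0.618 -0.067  0.094]
bay1 0.56 266 215 [0.426 0.053 0.006]
bay2 0.57 302 159 [ 0.618 -0.067  0.094]
bay2 0.56 266 215 [0.426 0.053 0.006]
rack 0.79 253 152 [0.651 0.103 0.048]
rack_top 0.77 260 139 [0.671 0.081 0.156]
rack_top 0.43 265 160 [0.613 0.062 0.095]
oil_bottle_center 0.53 254 150 [0.658 0.1   0.05 ]
oil_bottle_center 0.51 383 162 [ 0.614 -0.36   0.076]
tape_measure_center 0.65 154 222 [0.395 0.458 0.036]
stapler_center 0.7 165 161 [0.615 0.421 0.054]
side [
[... 727 characters left out ...]
]
{'time': 1.2, 'qpos': array([-1.40199847e+00,  2.86260301e-01,  1.57671025e+00,  6.34577621e-06,
        1.27860888e+00, -1.50033414e-01]), 'dq': array([-0.0003363 ,  0.00115285,  0.00052357, -0.00297365, -0.001235  ,
       -0.00183288]), 'joint_efforts': array([ 6.18339272e-04, -4.05963957e+01, -2.92939389e+01, -8.91954619e-05,
        5.36507450e-04, -1.89720112e-06]), 'eef_pos': array([ 0.21158818, -0.64095901,  0.2313458 ]), 'tcp_rot': array([9.87320360e-01, 1.58740376e-01, 3.10029299e-06, 6.58082366e-06]), 'contact_force': array([ 0.17237588,  0.22681028, -0.16702374]), 'wrist_torque': array([ 0.01614078, -0.00831146,  0.00206092]), 'finger_force': 0.0, 'opening': 1.0012290644498967}
```

View pics/top0.png

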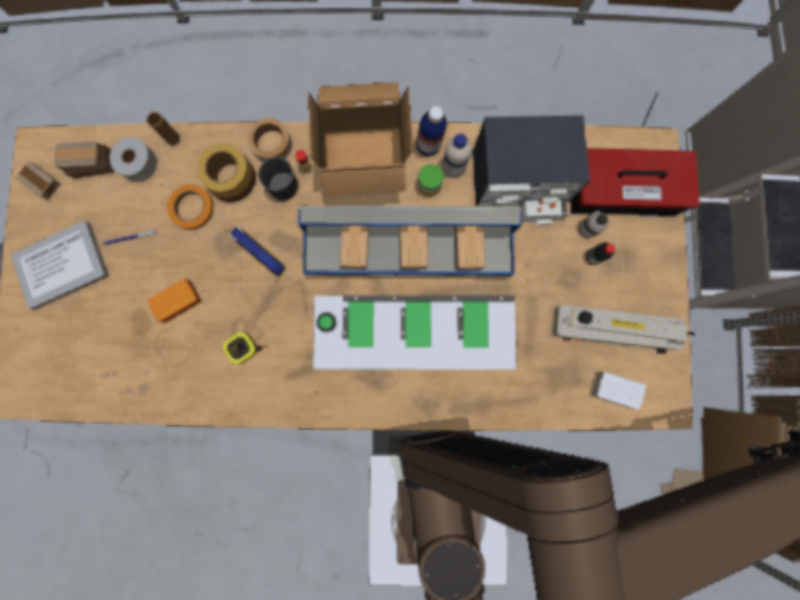

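View pics/side0.png

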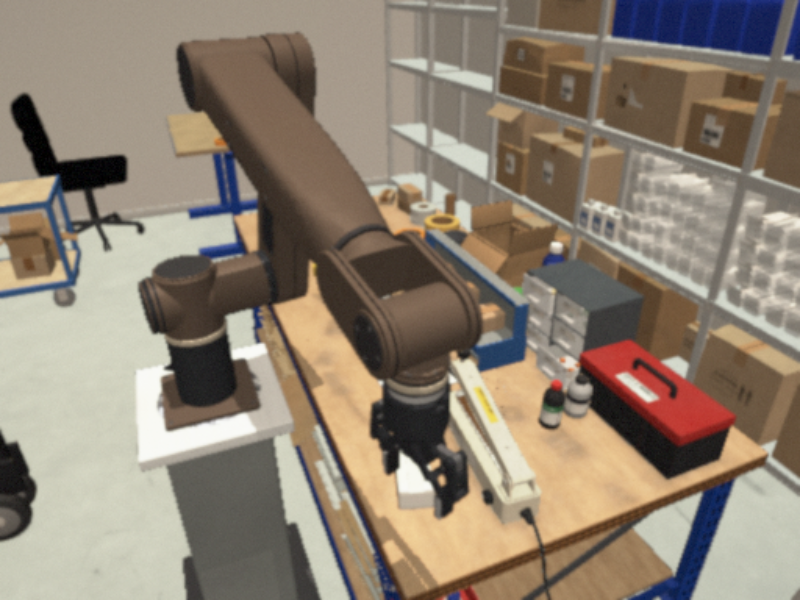

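The top picture shows three brown boxes in the rack at about (355,247), (413,247) and (470,247). The jig's green bays are at (361,323), (418,323) and (475,323), and the button is at (326,322). The white box at (620,390) and the orange one at (173,300) are decoys.

```bash
cat >> h.py <<'E'
def plane(uv,m,z):
    K=np.array(m["intrinsics"],float);E=np.array(m["extrinsics"])
    n=cv2.undistortPoints(np.array(uv,float).reshape(-1,1,2),K,np.array([m["k1"],0,0,0,0.])).reshape(-1,2)
    r=np.c_[n,np.ones(len(n))]@E[:3,:3]; o=-E[:3,:3].T@E[:3,3]
    return (o+r*((z-o[2])/r[:,2])[:,None])
def rect(mask,m,z):
    v,u=np.nonzero(mask);p=plane(np.c_[u,v],m,z)[:,:2]
    (c,s,a)=cv2.minAreaRect((p*1000).astype(np.float32)); return np.round(c,1),np.round(s,1),round(a,2),len(u)
def blobs(mask,mn=80):
    n,l,st,_=cv2.connectedComponentsWithStats(mask.astype(np.uint8));return [l==i for i in range(1,n) if st[i,4]>mn]
def boxes(cam="top"):
    rgb,d,m=snap(cam);P=cloud(d,m);hsv=cv2.cvtColor(rgb,cv2.COLOR_RGB2HSV)
    return rgb,d,m,P,hsv
E
cat > s2.py <<'E'
from h import *
rgb,P=np.load("topP.npy"),0
rgb,P=np.load("toprgb.npy"),np.load("topP.npy");m=ctrl.camera_model("top")
hsv=cv2.cvtColor(rgb,cv2.COLOR_RGB2HSV).astype(int);H,S,V=hsv[...,0],hsv[...,1],hsv[...,2];X,Y,Z=P[...,0],P[...,1],P[...,2]
print("box px",hsv[155,225],hsv[161,265],"rail",hsv[174,260],"plate",hsv[230,265],"shelf",hsv[155,245])
print("depth noise plate",Z[225:235,215:320].mean(),Z[225:235,215:320].std())
def show(n,mask,z,mn=60):
    for b in blobs(mask,mn): print(n,*rect(b,m,z),"zmed",np.round(np.median(Z[b]),4))
roi=(X>.3)&(X<.56)&(Y>-.3)&(Y<.45)
show("green",roi&(H>45)&(H<80)&(S>100),.006)
show("plate",roi&((S<60)|((H>45)&(H<80)&(S>100)))&(Z<.03),.006,300)
show("fence/dark",roi&(Z>.012)&(Z<.03),.020,20)
r2=(X>.5)&(X<.75)&(Y>-.3)&(Y<.45)
show("box",r2&(Z>.085)&(Z<.105)&(H<25)&(S>70),.095,100)
show("blue",r2&(H>95)&(H<125)&(S>120)&(Z>.06)&(Z<.085),.072)
show("board",r2&(Z>.14)&(Z<.17),.162)
E
python3 s2.py
```

```text
box px [ 16 111 190] [ 17 107 186] rail [109 137 117] plate [112  21 219] shelf [ 35  11 137]
depth noise plate 0.010252441442816682 0.06972560616066324
green [453.8 184.2] [103.1  55.4] 0.61 435 zmed 0.0064
green [455.1  51.8] [103.3  55.2] 0.19 442 zmed 0.0061
green [456.4 -85. ] [103.2  55.8] 0.44 435 zmed 0.0063
green [456.5 267. ] [29.5 29.7] 0.62 64 zmed 0.0274
plate [435.   57.2] [173.1 479.4] 0.52 5926 zmed 0.0066
fence/dark [511.   24.8] [ 11.  402.9] 0.54 334 zmed 0.0197
fence/dark [452.5 221.5] [72.9  7.3] 1.02 60 zmed 0.0199
fence/dark [453.8  86.9] [72.8  7.3] 0.46 62 zmed 0.0206
fence/dark [456.9 -47.7] [14.6 76.6] 89.93 74 zmed 0.0199
fence/dark [ 462.6 -267.4] [ 5.9 62.6] 85.1 25 zmed 0.0207
fence/dark [455.6 265.3] [43.8 44. ] 0.62 121 zmed 0.0202
box [747.5 176.9] [ 12.4 180. ] 3.73 116 zmed 0.1012
box [618.7 195.8] [92.  59.4] 0.4 439 zmed 0.0957
box [619.9  63.4] [91.9 59. ] 0.55 458 zmed 0.0954
box [621.3 -62.3] [92.1 60. ] 0.61 466 zmed 0.0953
board [ 724.1 -135. ] [104.9  31.9] 77.38 116 zmed 0.1521
board [ 736.3 -248.2] [ 13.9 102.5] 1.2 89 zmed 0.1525
board [673.7  75.5] [ 41.5 475.1] 0.55 1853 zmed 0.1562
```

>>> carry_out(
  deltas=[0.046,-0.0355,0,0,0,0,0.092,-0.071,0,0,0,0,0.138,-0.1065,0,0,0,0,0.184,-0.142,0,0,0,0,0.23,-0.1775,0,0,0,0],
  grip=100,
  grip_force=60,
)

```text
time: 1.82
eef_pos: [0.3752, -0.3988, 0.2316]
tcp_rot: [0.987, 0.159, 0.0, 0.0]
contact_force: [0.8, 0.3, -0.3]
opening: 0.997
finger_force: 0.0
```

>>> carry_out(
  deltas=[0.046,-0.0355,0,0,0,0,0.092,-0.071,0,0,0,0,0.138,-0.1065,0,0,0,0,0.184,-0.142,0,0,0,0,0.23,-0.1775,0,0,0,0],
)

```text
time: 2.45
eef_pos: [0.5381, -0.158, 0.2318]
tcp_rot: [0.987, 0.159, 0.0, 0.0]
contact_force: [-0.2, -0.0, 0.4]
opening: 0.998
finger_force: 0.0
```

>>> carry_out(
  deltas=[0.03,-0.023,0,0,0,0.1,0.06,-0.046,0,0,0,0.2,0.094,-0.071,0,0,0,0.309,0.094,-0.071,0,0,0,0.309,0.094,-0.071,0,0,0,0.309],
)

```text
time: 3.08
eef_pos: [0.6039, -0.063, 0.2312]
tcp_rot: [1.0, 0.005, -0.0, 0.0]
contact_force: [-0.3, -0.4, -0.3]
opening: 0.997
finger_force: 0.0
```

```bash
cat >> h.py <<'E'
O=np.array([508.3,24.9]);PSI=.0097
def J(p): c,s=np.cos(PSI),np.sin(PSI);d=np.asarray(p)[...,:2]-O;return np.stack([c*d[...,0]+s*d[...,1],-s*d[...,0]+c*d[...,1]],-1)
def st():
    s=ctrl.get_state();r=R.from_quat(s["tcp_rot"]).as_matrix()
    print("t",round(s["time"],2),"J",np.round(J(s["eef_pos"]*1000),1),"z",round(s["eef_pos"][2]*1000,1),"yaw",round(np.arctan2(r[1,0],r[0,0]),4),"tz",np.round(r[:,2],3),"F",np.round(s["contact_force"],1),"op",round(s["opening"],3),"ff",round(float(np.max(s["finger_force"])),1),"q",np.round(s["qpos"],2));return s
E
cat > s3.py <<'E'
from h import *
import sys
s=st()
rgb,d,m=snap("top");P=cloud(d,m);hsv=cv2.cvtColor(rgb,cv2.COLOR_RGB2HSV).astype(int);H,S,V=hsv[...,0],hsv[...,1],hsv[...,2];X,Y,Z=P[...,0],P[...,1],P[...,2]
r2=(X>.35)&(X<.7)&(Y>-.3)&(Y<.45)&(H<25)&(S>70)&(Z>.03)
for z,lo,hi in((.095,.085,.11),(.051,.04,.065)):
    for b in blobs(r2&(Z>lo)&(Z<hi),60):
        c,sz,a,n=rect(b,m,z);print("box z",z,"J",np.round(J(c),1),sz,a,n)
E
python3 s3.py
```

```text
t 3.08 J [ 94.7 -88.8] z 231.2 yaw 0.011 tz [-0.001 -0.    -1.   ] F [-0.3 -0.4 -0.3] op 0.997 ff 0.0 q [-0.27  0.14  1.75 -0.    1.25  1.29]
box z 0.095 J [112.1 169.8] [92.  59.4] 0.4 443
box z 0.095 J [112.   37.3] [92.  59.1] 0.44 460
```

>>> carry_out(
  deltas=[0,0,0.05,0,0,0,0,0,0.1,0,0,0,0,0,0.145,0,0,0,0,0,0.168,0,0,0,0,0,0.168,0,0,0],
)

```text
time: 3.75
eef_pos: [0.6018, -0.0635, 0.0609]
tcp_rot: [1.0, 0.004, -0.003, -0.001]
contact_force: [1.0, 0.2, -0.1]
opening: 0.997
finger_force: 0.0
```

>>> carry_out(
  deltas=[0,0,0,0,0,0,0,0,0,0,0,0,0,0,0,0,0,0,0,0,0,0,0,0,0,0,0,0,0,0],
  grip=0,
  grip_force=50,
)

```text
time: 4.38
eef_pos: [0.6058, -0.0635, 0.0659]
tcp_rot: [1.0, 0.005, 0.002, 0.001]
contact_force: [-0.8, -1.4, 6.7]
opening: 0.702
finger_force: 55.6
```

>>> carry_out(
  deltas=[0,0,-0.005,0,0,0,0,0,-0.015,0,0,0,0,0,-0.025,0,0,0,0,0,-0.035,0,0,0,0,0,-0.035,0,0,0],
)

```text
time: 5.0
eef_pos: [0.605, -0.063, 0.0998]
tcp_rot: [1.0, 0.005, 0.001, 0.0]
contact_force: [0.7, -0.1, -0.7]
opening: 0.705
finger_force: 54.9
```

```bash
cat > s4.py <<'E'
from h import *
import sys
st();rgb,d,m=snap("side");save(sys.argv[1],cv2.resize(rgb[130:300,180:420],(800,566)))
E
python3 s4.py lift.png
```

```text
t 5.0 J [ 95.9 -88.8] z 99.8 yaw 0.0099 tz [ 0.003 -0.001 -1.   ] F [ 0.7 -0.1 -0.7] op 0.705 ff 54.9 q [-0.27  0.28  1.84  0.    1.02  1.29]
```

View pics/lift.png

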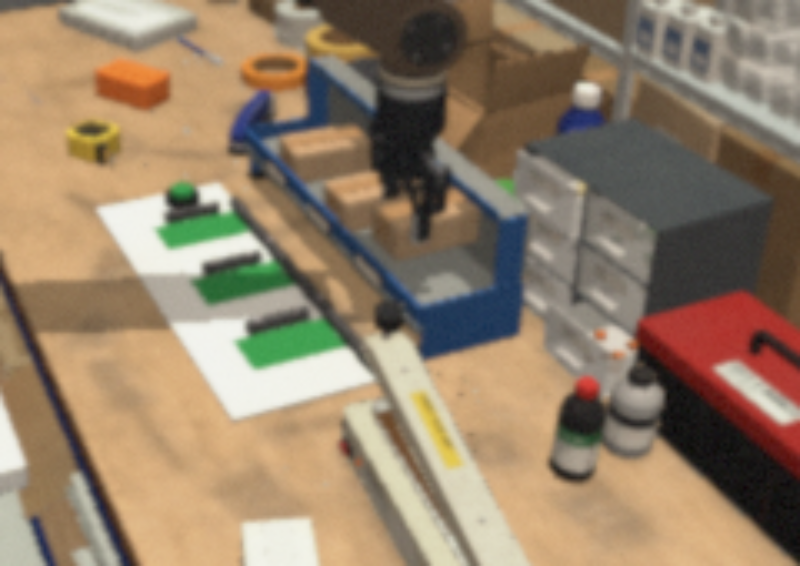

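The box hangs level in the gripper at about (430,220). I'm drawing it out to the right bay.

>>> carry_out(
  deltas=[-0.03,0,0,0,0,0,-0.075,0,0,0,0,0,-0.12,0.005,0,0,0,0,-0.155,0.02,0,0,0,0,-0.177,0.025,0,0,0,0],
)

```text
time: 5.68
eef_pos: [0.4255, -0.0896, 0.0977]
tcp_rot: [1.0, 0.005, -0.001, -0.0]
contact_force: [0.3, -0.9, -0.9]
opening: 0.704
finger_force: 54.9
```

>>> carry_out(
  deltas=[0,0,0.02,0,0,0,0,0,0.045,0,0,0,0,0,0.065,0,0,0,0,0,0.076,0,0,0,0,0,0.076,0,0,0],
)

```text
time: 6.3
eef_pos: [0.4275, -0.0895, 0.0221]
tcp_rot: [1.0, 0.005, -0.0, -0.0]
contact_force: [0.3, 0.8, -0.8]
opening: 0.706
finger_force: 53.6
```

```bash
python3 s3.py;python3 s4.py bay2.png
```

```text
t 6.3 J [ -81.9 -113.6] z 22.1 yaw 0.0099 tz [-0.  0. -1.] F [ 0.3  0.8 -0.8] op 0.706 ff 53.6 q [-0.44  0.06  2.28  0.    0.81  1.12]
box z 0.095 J [112.1 169.8] [92.  59.4] 0.4 439
box z 0.095 J [112.   37.4] [91.9 59. ] 0.55 456
t 6.35 J [ -81.8 -113.7] z 22.4 yaw 0.0099 tz [ 0. -0. -1.] F [-0.1  0.3 -0.3] op 0.702 ff 53.6 q [-0.44  0.06  2.28 -0.    0.81  1.12]
```

View pics/bay2.png

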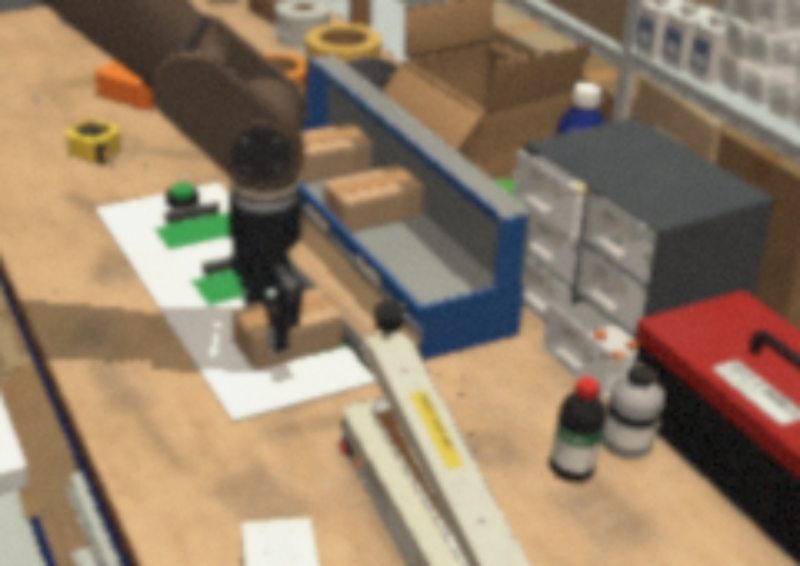

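The box is at the right bay, at about (290,330) and just above the plate. Next I lower it to contact, then push.

>>> carry_out(
  deltas=[0,0,0.002,0,0,0,0,0,0.002,0,0,0],
)

```text
time: 6.65
eef_pos: [0.4278, -0.0897, 0.0212]
tcp_rot: [1.0, 0.005, 0.0, 0.0]
contact_force: [-2.5, 0.7, 5.5]
opening: 0.707
finger_force: 54.2
```

>>> carry_out(
  deltas=[0.002,0,0,0,0,0,0.003,0,0,0,0,0,0.003,0,0,0,0,0],
)

```text
time: 7.02
eef_pos: [0.4303, -0.0897, 0.0212]
tcp_rot: [1.0, 0.005, -0.001, 0.0]
contact_force: [-4.8, -0.1, 7.6]
opening: 0.711
finger_force: 54.4
```

>>> carry_out(
  deltas=[0.001,0,0,0,0,0,0.002,0,0,0,0,0,0.002,0,0,0,0,0],
)

```text
time: 7.4
eef_pos: [0.4323, -0.0897, 0.0212]
tcp_rot: [1.0, 0.005, -0.001, 0.0]
contact_force: [-5.0, -0.9, 7.6]
opening: 0.704
finger_force: 54.4
```

>>> carry_out(
  deltas=[0.001,0,-0.0005,0,0,0,0.0015,0,-0.0005,0,0,0],
)

```text
time: 7.65
eef_pos: [0.4326, -0.0896, 0.0212]
tcp_rot: [1.0, 0.005, -0.002, -0.0]
contact_force: [-9.0, -2.6, 8.9]
opening: 0.703
finger_force: 54.4
```

>>> carry_out(
  deltas=[0.001,0,0,0,0,0,0.0015,0,0,0,0,0],
)

```text
time: 7.9
eef_pos: [0.4326, -0.0896, 0.0212]
tcp_rot: [1.0, 0.005, -0.004, -0.0]
contact_force: [-15.4, -3.2, 14.1]
opening: 0.701
finger_force: 54.9
```

>>> carry_out(
  deltas=[0.001,0,0,0,0,0,0.0015,0,0,0,0,0],
)

```text
time: 8.15
eef_pos: [0.4329, -0.0893, 0.0212]
tcp_rot: [1.0, 0.006, -0.006, -0.001]
contact_force: [-19.7, -3.0, 19.5]
opening: 0.702
finger_force: 53.1
```

>>> carry_out(
  deltas=[-0.0025,0,0,0,0,0,-0.0025,-0.001,0,0,0,0,-0.0025,-0.002,0,0,0,0],
)

```text
time: 8.52
eef_pos: [0.4331, -0.0887, 0.0213]
tcp_rot: [1.0, 0.005, -0.002, 0.001]
contact_force: [-9.5, -7.9, 7.4]
opening: 0.702
finger_force: 52.3
```

>>> carry_out(
  deltas=[0,-0.001,0,0,0,0,0,-0.0015,0,0,0,0],
)

```text
time: 8.78
eef_pos: [0.4332, -0.088, 0.0214]
tcp_rot: [1.0, 0.004, -0.002, 0.002]
contact_force: [-10.3, -10.4, 6.1]
opening: 0.704
finger_force: 52.1
```

>>> carry_out(
  deltas=[0,-0.001,0,0,0,0,0,-0.0015,0,0,0,0],
)

```text
time: 9.02
eef_pos: [0.4332, -0.0868, 0.0214]
tcp_rot: [1.0, 0.004, -0.002, 0.002]
contact_force: [-10.5, -9.6, 6.2]
opening: 0.701
finger_force: 52.1
```

>>> carry_out(
  deltas=[0,-0.001,0,0,0,0,0,-0.001,0,0,0,0],
)

```text
time: 9.28
eef_pos: [0.4332, -0.0857, 0.0214]
tcp_rot: [1.0, 0.004, -0.002, 0.002]
contact_force: [-9.1, -10.2, 6.3]
opening: 0.704
finger_force: 52.1
```

>>> carry_out(
  deltas=[-0.0015,-0.0005,0,0,0,0,-0.0015,-0.001,0,0,0,0],
)

```text
time: 9.52
eef_pos: [0.4332, -0.0854, 0.0215]
tcp_rot: [1.0, 0.004, 0.001, 0.003]
contact_force: [-3.6, -13.2, 0.5]
opening: 0.699
finger_force: 53.9
```

>>> carry_out(
  deltas=[0,-0.001,0,0,0,0,0,-0.0015,0,0,0,0],
)

```text
time: 9.78
eef_pos: [0.4333, -0.0853, 0.0216]
tcp_rot: [1.0, 0.004, 0.0, 0.004]
contact_force: [-5.6, -17.7, -0.5]
opening: 0.701
finger_force: 54.0
```

>>> carry_out(
  deltas=[0,-0.001,0,0,0,0,0,-0.0015,0,0,0,0],
)

```text
time: 10.02
eef_pos: [0.4333, -0.0851, 0.0218]
tcp_rot: [1.0, 0.004, 0.0, 0.006]
contact_force: [-6.9, -22.7, -0.4]
opening: 0.701
finger_force: 54.0
```

>>> carry_out(
  deltas=[0,0.002,0,0,0,0,0,0.004,0,0,0,0,0,0.004,0,0,0,0],
)

```text
time: 10.4
eef_pos: [0.4332, -0.0855, 0.0214]
tcp_rot: [1.0, 0.004, 0.0, 0.002]
contact_force: [-3.7, -7.8, 1.3]
opening: 0.701
finger_force: 54.8
```

>>> carry_out(
  deltas=[0,0,0,0,0,0,0,0,0,0,0,0,0,0,0,0,0,0,0,0,0,0,0,0],
  grip=100,
)

```text
time: 10.9
eef_pos: [0.4329, -0.0832, 0.0208]
tcp_rot: [1.0, 0.005, 0.0, -0.0]
contact_force: [-0.6, -0.2, -0.8]
opening: 1.0
finger_force: 0.0
```

>>> carry_out(
  deltas=[0,0,-0.03,0,0,0,0,0,-0.08,0,0,0,0,-0.03,-0.13,0,0,0,0.02,-0.085,-0.15,0,0,0,0.07,-0.115,-0.15,0,0,0],
)

```text
time: 11.52
eef_pos: [0.503, 0.0342, 0.1741]
tcp_rot: [1.0, 0.006, 0.003, 0.0]
contact_force: [1.2, -1.7, -0.3]
opening: 1.0
finger_force: 0.0
```

```bash
python3 s3.py;python3 s4.py bay2b.png
```

```text
t 11.53 J [-5.2  9.3] z 174.1 yaw 0.011 tz [ 0.006 -0.001 -1.   ] F [ 1.2 -1.7 -0.3] op 1.0 ff 0.0 q [-0.13 -0.04  2.05  0.    1.13  1.43]
box z 0.095 J [112.1 169.8] [92.  59.4] 0.4 436
box z 0.095 J [112.   37.4] [91.9 59. ] 0.56 331
box z 0.051 J [ -52.4 -116.6] [ 39.1 100.1] 89.6 288
t 11.57 J [-0.4 11.4] z 172.1 yaw 0.0118 tz [ 0.008  0.002 -1.   ] F [2.  0.2 0.1] op 0.999 ff 0.0 q [-0.13 -0.03  2.04  0.    1.12  1.43]
```

View pics/bay2b.png

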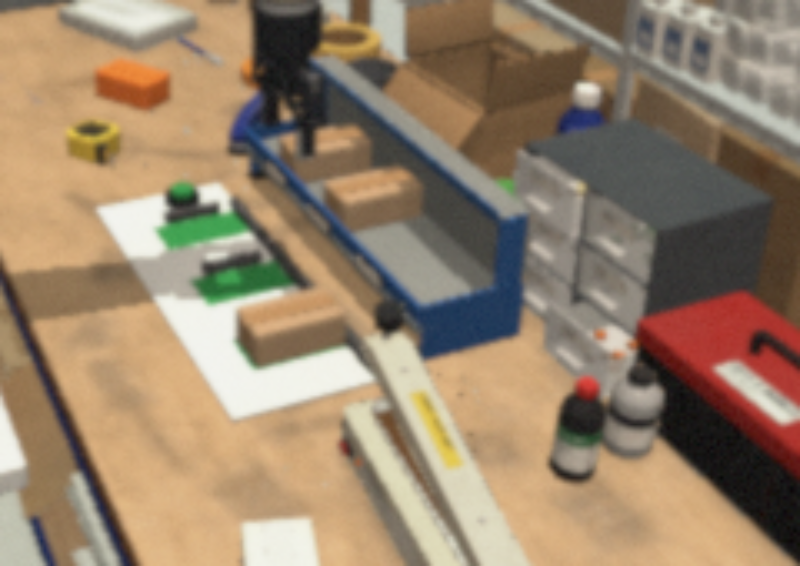

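The right-bay box sits flat against the fence and stop at about (290,325). Next is the middle box.

>>> carry_out(
  deltas=[0.04,-0.01,0,0,0,0,0.08,-0.025,0,0,0,0,0.1,-0.03,0,0,0,0,0.1,-0.03,0,0,0,0,0.1,-0.03,0,0,0,0],
)

```text
time: 12.25
eef_pos: [0.6003, 0.0628, 0.1703]
tcp_rot: [1.0, 0.005, -0.001, 0.0]
contact_force: [-0.2, -0.2, -0.3]
opening: 0.998
finger_force: 0.0
```

```bash
python3 -c "
from h import *
st()"
```

```text
t 12.25 J [92.4 37. ] z 170.3 yaw 0.0096 tz [-0.002 -0.    -1.   ] F [-0.2 -0.2 -0.3] op 0.998 ff 0.0 q [-0.06  0.19  1.81 -0.    1.15  1.5 ]
```

>>> carry_out(
  deltas=[0.002,0,0.03,0,0,0,0.002,0,0.065,0,0,0,0.002,0,0.095,0,0,0,0.002,0,0.107,0,0,0,0.002,0,0.107,0,0,0],
)

```text
time: 12.88
eef_pos: [0.6025, 0.063, 0.0634]
tcp_rot: [1.0, 0.005, -0.001, -0.0]
contact_force: [0.4, 0.3, 0.1]
opening: 1.0
finger_force: 0.0
```

>>> carry_out(
  deltas=[0,0,0,0,0,0,0,0,0,0,0,0,0,0,0,0,0,0,0,0,0,0,0,0,0,0,0,0,0,0],
  grip=0,
)

```text
time: 13.5
eef_pos: [0.605, 0.0631, 0.0661]
tcp_rot: [1.0, 0.005, 0.002, 0.0]
contact_force: [-1.3, 0.3, 5.2]
opening: 0.704
finger_force: 55.9
```

>>> carry_out(
  deltas=[0,0,-0.005,0,0,0,0,0,-0.015,0,0,0,0,0,-0.025,0,0,0,0,0,-0.035,0,0,0,0,0,-0.035,0,0,0],
)

```text
time: 14.12
eef_pos: [0.6043, 0.0632, 0.1004]
tcp_rot: [1.0, 0.005, 0.001, 0.0]
contact_force: [0.3, 0.1, -1.8]
opening: 0.701
finger_force: 55.3
```

>>> carry_out(
  deltas=[-0.03,0,0,0,0,0,-0.075,0,0,0,0,0,-0.12,0.005,0,0,0,0,-0.155,0.01,0,0,0,0,-0.168,0.015,0,0,0,0],
)

```text
time: 14.75
eef_pos: [0.4336, 0.0466, 0.0982]
tcp_rot: [1.0, 0.005, -0.001, -0.0]
contact_force: [1.0, 0.3, 0.1]
opening: 0.702
finger_force: 55.3
```

>>> carry_out(
  deltas=[0,0,0.02,0,0,0,0,0,0.045,0,0,0,0,0,0.065,0,0,0,0,0,0.0765,0,0,0,0,0,0.0765,0,0,0],
)

```text
time: 15.38
eef_pos: [0.435, 0.0467, 0.024]
tcp_rot: [1.0, 0.005, -0.003, -0.0]
contact_force: [-11.9, 0.8, 18.3]
opening: 0.701
finger_force: 57.0
```

```bash
python3 s3.py
```

```text
t 15.38 J [-73.1  22.6] z 24.0 yaw 0.0103 tz [-0.007  0.001 -1.   ] F [-11.9   0.8  18.3] op 0.701 ff 57.0 q [-0.13  0.06  2.27  0.    0.82  1.43]
box z 0.095 J [112.1 169.8] [92.  59.4] 0.4 441
box z 0.051 J [ -52.3 -107.7] [ 57.3 100.2] 89.81 472
```

>>> carry_out(
  deltas=[0,0,-0.012,0,0,0,-0.003,0,-0.02,0,0,0,-0.008,0,-0.02,0,0,0,-0.008,0,-0.02,0,0,0],
)

```text
time: 15.92
eef_pos: [0.4269, 0.0465, 0.042]
tcp_rot: [1.0, 0.005, -0.0, -0.0]
contact_force: [-0.6, 0.9, -1.3]
opening: 0.702
finger_force: 54.6
```

```bash
python3 s4.py bay1.png
```

```text
t 15.93 J [-81.2  22.4] z 42.0 yaw 0.0097 tz [-0.001  0.    -1.   ] F [-0.6  0.9 -1.3] op 0.702 ff 54.6 q [-0.13 -0.    2.29  0.    0.85  1.43]
```

View pics/bay1.png

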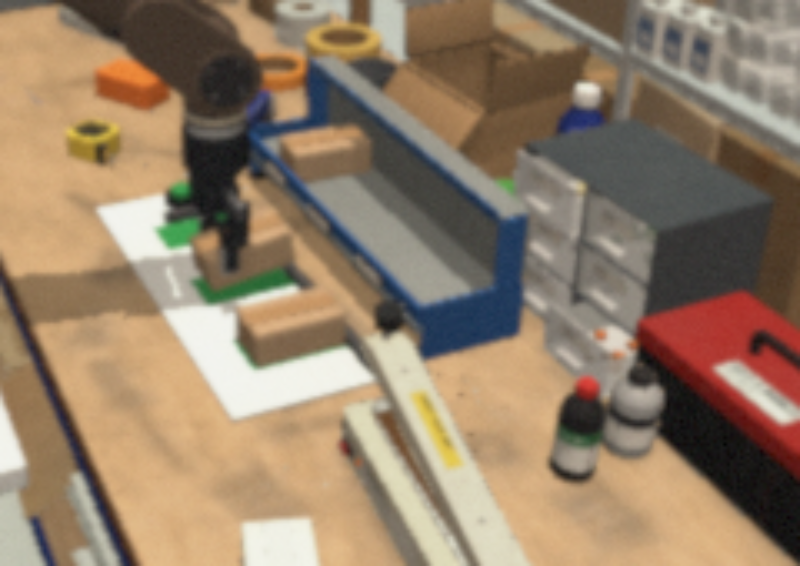

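The middle box at (240,255) has pitched up at the rear in the grip. I'll set it down clear of the fence, release it so it drops flat, and grasp it again.

>>> carry_out(
  deltas=[0,0,0.008,0,0,0,0,0,0.016,0,0,0,0,0,0.019,0,0,0,0,0,0.019,0,0,0],
)

```text
time: 16.48
eef_pos: [0.4273, 0.0465, 0.0239]
tcp_rot: [1.0, 0.005, -0.002, -0.0]
contact_force: [-4.3, 0.4, 9.7]
opening: 0.7
finger_force: 56.0
```

>>> carry_out(
  deltas=[0,0,0,0,0,0,0,0,0,0,0,0,0,0,0,0,0,0,0,0,0.001,0,0,0,0,0,0.001,0,0,0],
  grip=100,
)

```text
time: 17.1
eef_pos: [0.4274, 0.0465, 0.0222]
tcp_rot: [1.0, 0.005, -0.0, -0.0]
contact_force: [-0.5, 0.1, -0.0]
opening: 0.999
finger_force: 0.0
```

```bash
python3 s4.py bay1b.png
```

```text
t 17.1 J [-80.6  22.4] z 22.2 yaw 0.0098 tz [-0.  0. -1.] F [-0.5  0.1 -0. ] op 0.999 ff 0.0 q [-0.13  0.04  2.29  0.    0.81  1.43]
```

View pics/bay1b.png

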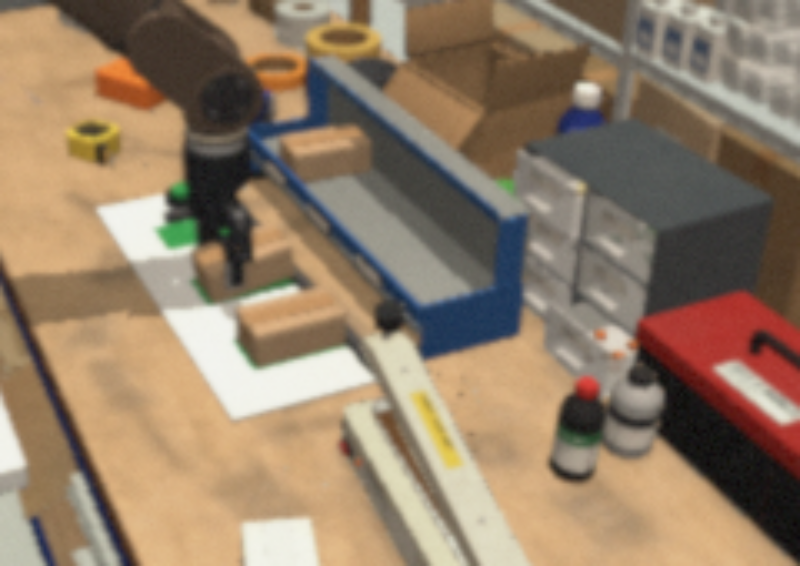

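The middle box now lies flat in its bay at about (245,270). I'll grasp it again and push it home.

>>> carry_out(
  deltas=[0,0,0,0,0,0,0,0,0,0,0,0,0,0,0,0,0,0,0,0,0,0,0,0],
  grip=0,
)

```text
time: 17.65
eef_pos: [0.4279, 0.0465, 0.0226]
tcp_rot: [1.0, 0.005, 0.0, 0.0]
contact_force: [-0.6, 0.6, 2.9]
opening: 0.701
finger_force: 53.8
```

>>> carry_out(
  deltas=[0.002,0,0,0,0,0,0.004,0,0,0,0,0],
)

```text
time: 17.9
eef_pos: [0.4278, 0.0465, 0.0225]
tcp_rot: [1.0, 0.005, -0.006, 0.0]
contact_force: [-16.0, 0.1, 19.9]
opening: 0.703
finger_force: 56.0
```

>>> carry_out(
  deltas=[0.001,0,0,0,0,0,0.002,0,0,0,0,0],
)

```text
time: 18.15
eef_pos: [0.4282, 0.0466, 0.0224]
tcp_rot: [1.0, 0.006, -0.008, -0.0]
contact_force: [-23.3, -3.7, 26.5]
opening: 0.702
finger_force: 56.9
```

>>> carry_out(
  deltas=[0.001,0,0,0,0,0,0.002,0,0,0,0,0],
)

```text
time: 18.4
eef_pos: [0.4288, 0.0468, 0.0223]
tcp_rot: [1.0, 0.006, -0.01, -0.0]
contact_force: [-26.6, -3.2, 29.6]
opening: 0.7
finger_force: 57.4
```

>>> carry_out(
  deltas=[-0.004,0,0,0,0,0,-0.006,0,0,0,0,0,-0.006,-0.002,0,0,0,0],
)

```text
time: 18.77
eef_pos: [0.4293, 0.048, 0.0226]
tcp_rot: [1.0, 0.005, -0.001, 0.001]
contact_force: [-1.4, -2.7, 4.5]
opening: 0.702
finger_force: 54.6
```

>>> carry_out(
  deltas=[0,-0.001,0,0,0,0,0,-0.002,0,0,0,0],
)

```text
time: 19.02
eef_pos: [0.4299, 0.05, 0.0227]
tcp_rot: [1.0, 0.005, 0.0, 0.001]
contact_force: [-1.6, -3.3, 5.1]
opening: 0.704
finger_force: 54.6
```

>>> carry_out(
  deltas=[0,-0.001,0,0,0,0,0,-0.002,0,0,0,0],
)

```text
time: 19.27
eef_pos: [0.4299, 0.0503, 0.0227]
tcp_rot: [1.0, 0.006, -0.0, 0.003]
contact_force: [-3.5, -14.9, 7.6]
opening: 0.707
finger_force: 54.9
```

>>> carry_out(
  deltas=[0,-0.001,0,0,0,0,0,-0.001,0,0,0,0],
)

```text
time: 19.52
eef_pos: [0.4299, 0.0503, 0.0228]
tcp_rot: [1.0, 0.006, -0.0, 0.004]
contact_force: [-4.2, -16.6, 7.2]
opening: 0.701
finger_force: 55.0
```

>>> carry_out(
  deltas=[0.002,0.002,0,0,0,0,0.003,0.002,0,0,0,0],
)

```text
time: 19.77
eef_pos: [0.4302, 0.0502, 0.0225]
tcp_rot: [1.0, 0.005, -0.004, 0.001]
contact_force: [-12.3, -8.7, 16.9]
opening: 0.697
finger_force: 56.1
```

>>> carry_out(
  deltas=[-0.002,0.001,0,0,0,0,-0.002,0.001,0,0,0,0],
)

```text
time: 20.02
eef_pos: [0.4301, 0.0501, 0.0226]
tcp_rot: [1.0, 0.005, -0.001, 0.0]
contact_force: [-4.1, -3.8, 7.9]
opening: 0.704
finger_force: 54.9
```

>>> carry_out(
  deltas=[0,0,0,0,0,0,0,0,0,0,0,0,0,0,0,0,0,0,0,0,0,0,0,0],
  grip=100,
)

```text
time: 20.52
eef_pos: [0.4305, 0.0506, 0.0222]
tcp_rot: [1.0, 0.005, -0.0, -0.0]
contact_force: [0.1, 0.4, 0.9]
opening: 1.001
finger_force: 0.0
```

>>> carry_out(
  deltas=[0,0,-0.03,0,0,0,0,0,-0.08,0,0,0,0,-0.03,-0.13,0,0,0,0.02,-0.085,-0.15,0,0,0,0.07,-0.125,-0.15,0,0,0],
)

```text
time: 21.15
eef_pos: [0.4995, 0.1775, 0.1758]
tcp_rot: [1.0, 0.006, 0.003, -0.001]
contact_force: [1.2, -0.9, 0.2]
opening: 0.998
finger_force: 0.0
```

>>> carry_out(
  deltas=[0.04,-0.01,0,0,0,0,0.08,-0.02,0,0,0,0,0.1,-0.02,0,0,0,0,0.1,-0.02,0,0,0,0,0.1,-0.02,0,0,0,0],
)

```text
time: 21.78
eef_pos: [0.597, 0.1962, 0.1718]
tcp_rot: [1.0, 0.005, -0.001, 0.0]
contact_force: [-0.5, -0.4, 0.3]
opening: 1.0
finger_force: 0.0
```

```bash
python3 s3.py
```

```text
t 21.77 J [ 90.3 170.4] z 171.8 yaw 0.0098 tz [-0.001 -0.    -1.   ] F [-0.5 -0.4  0.3] op 1.0 ff 0.0 q [0.16 0.24 1.75 0.   1.16 1.72]
box z 0.051 J [-52.2  25.7] [99.7 53.4] 0.4 408
box z 0.051 J [ -53.9 -107.7] [ 57.3 103.5] 89.8 473
```

>>> carry_out(
  deltas=[0.005,0,0.03,0,0,0,0.005,0,0.065,0,0,0,0.005,0,0.095,0,0,0,0.005,0,0.109,0,0,0,0.005,0,0.109,0,0,0],
)

```text
time: 22.45
eef_pos: [0.6019, 0.1961, 0.0627]
tcp_rot: [1.0, 0.005, -0.001, 0.0]
contact_force: [0.4, 0.5, 0.6]
opening: 1.0
finger_force: 0.0
```

>>> carry_out(
  deltas=[0,0,0,0,0,0,0,0,0,0,0,0,0,0,0,0,0,0,0,0,0,0,0,0,0,0,0,0,0,0],
  grip=0,
)

```text
time: 23.08
eef_pos: [0.6045, 0.1965, 0.0657]
tcp_rot: [1.0, 0.005, 0.002, -0.0]
contact_force: [-0.2, -0.0, 6.5]
opening: 0.7
finger_force: 56.7
```

>>> carry_out(
  deltas=[0,0,-0.005,0,0,0,0,0,-0.015,0,0,0,0,0,-0.025,0,0,0,0,0,-0.035,0,0,0,0,0,-0.035,0,0,0],
)

```text
time: 23.7
eef_pos: [0.6038, 0.1964, 0.0999]
tcp_rot: [1.0, 0.005, 0.001, -0.0]
contact_force: [-0.4, -0.1, -0.7]
opening: 0.701
finger_force: 56.0
```

>>> carry_out(
  deltas=[-0.03,0,0,0,0,0,-0.075,0,0,0,0,0,-0.12,0.005,0,0,0,0,-0.16,0.01,0,0,0,0,-0.178,0.012,0,0,0,0],
)

```text
time: 24.32
eef_pos: [0.4224, 0.1823, 0.0975]
tcp_rot: [1.0, 0.005, -0.001, 0.0]
contact_force: [-0.1, -0.1, -0.4]
opening: 0.704
finger_force: 56.0
```

>>> carry_out(
  deltas=[0,0,0.02,0,0,0,0,0,0.045,0,0,0,0,0,0.065,0,0,0,0,0,0.0765,0,0,0,0,0,0.0765,0,0,0],
)

```text
time: 24.95
eef_pos: [0.4255, 0.1826, 0.022]
tcp_rot: [1.0, 0.005, 0.0, -0.0]
contact_force: [0.1, -0.4, -0.1]
opening: 0.704
finger_force: 56.4
```

```bash
python3 s3.py;python3 s4.py bay0.png
```

```text
t 24.95 J [-81.2 158.5] z 22.0 yaw 0.0097 tz [ 0.  0. -1.] F [ 0.1 -0.4 -0.1] op 0.704 ff 56.4 q [ 0.19  0.11  2.22 -0.    0.81  1.75]
box z 0.051 J [-16.7 157.4] [21.5 53.5] 0.56 89
box z 0.051 J [ -52.3 -107.7] [ 57.3 100.2] 89.81 469
box z 0.051 J [-78.9  25.8] [95.7 53.3] 0.41 445
t 25.0 J [-81.3 158.5] z 22.0 yaw 0.0097 tz [ 0.001  0.    -1.   ] F [ 0.4 -0.  -0.5] op 0.704 ff 56.4 q [0.19 0.11 2.22 0.   0.81 1.75]
```

View pics/bay0.png

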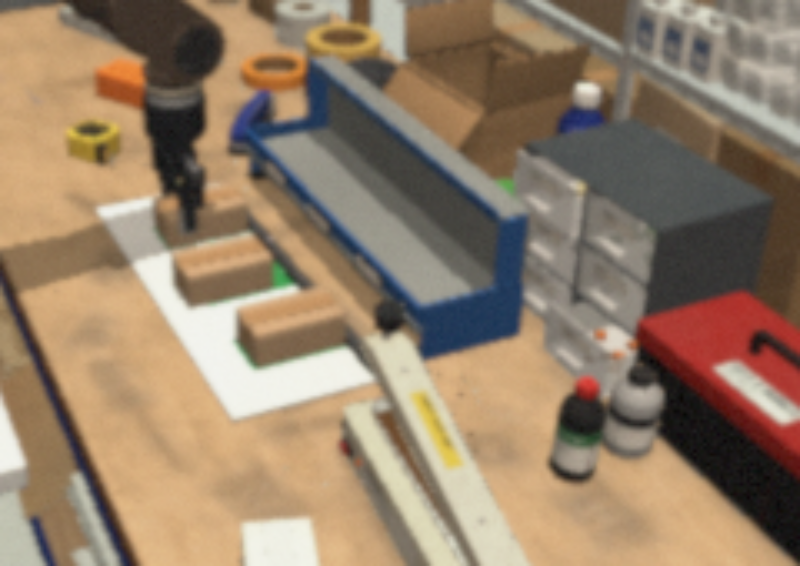

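The left box is in at (200,215). The middle box has been knocked about 27 mm forward, to (225,270), and I'll fix that after this one.

>>> carry_out(
  deltas=[0.002,0,0.001,0,0,0,0.004,0,0.001,0,0,0],
)

```text
time: 25.3
eef_pos: [0.4286, 0.1826, 0.0212]
tcp_rot: [1.0, 0.005, -0.001, 0.0]
contact_force: [-7.7, -0.3, 12.2]
opening: 0.7
finger_force: 57.8
```

>>> carry_out(
  deltas=[0.001,0,0,0,0,0,0.002,0,0,0,0,0],
)

```text
time: 25.55
eef_pos: [0.4285, 0.1826, 0.0212]
tcp_rot: [1.0, 0.005, -0.004, 0.0]
contact_force: [-12.8, -0.1, 13.8]
opening: 0.703
finger_force: 58.2
```

>>> carry_out(
  deltas=[0.001,0,0,0,0,0,0.002,0,0,0,0,0],
)

```text
time: 25.8
eef_pos: [0.4285, 0.1825, 0.0211]
tcp_rot: [1.0, 0.005, -0.007, 0.001]
contact_force: [-19.3, -2.7, 21.6]
opening: 0.699
finger_force: 58.8
```

>>> carry_out(
  deltas=[-0.002,0,0,0,0,0,-0.004,0,0,0,0,0,-0.004,-0.002,0,0,0,0],
)

```text
time: 26.18
eef_pos: [0.4286, 0.1833, 0.0213]
tcp_rot: [1.0, 0.005, -0.001, 0.002]
contact_force: [-4.0, -8.5, 8.3]
opening: 0.701
finger_force: 57.3
```

>>> carry_out(
  deltas=[0,-0.001,0,0,0,0,0,-0.002,0,0,0,0],
)

```text
time: 26.42
eef_pos: [0.4286, 0.1847, 0.0213]
tcp_rot: [1.0, 0.005, -0.001, 0.002]
contact_force: [-4.4, -10.5, 8.6]
opening: 0.699
finger_force: 57.5
```

>>> carry_out(
  deltas=[0,-0.001,0,0,0,0,0,-0.002,0,0,0,0],
)

```text
time: 26.68
eef_pos: [0.4286, 0.1853, 0.0213]
tcp_rot: [1.0, 0.006, -0.002, 0.004]
contact_force: [-5.6, -17.5, 11.8]
opening: 0.701
finger_force: 57.8
```

>>> carry_out(
  deltas=[0,-0.001,0,0,0,0,0,-0.001,0,0,0,0],
)

```text
time: 26.92
eef_pos: [0.4287, 0.1853, 0.0215]
tcp_rot: [1.0, 0.007, -0.002, 0.005]
contact_force: [-5.4, -19.6, 11.7]
opening: 0.703
finger_force: 57.9
```

>>> carry_out(
  deltas=[0,0.002,0,0,0,0,0,0.003,0,0,0,0,0,0.003,0,0,0,0],
)

```text
time: 27.3
eef_pos: [0.4287, 0.1851, 0.0212]
tcp_rot: [1.0, 0.006, -0.001, 0.002]
contact_force: [-4.3, -6.4, 7.9]
opening: 0.702
finger_force: 57.2
```

>>> carry_out(
  deltas=[0,0,0,0,0,0,0,0,0,0,0,0,0,0,0,0,0,0,0,0,0,0,0,0],
  grip=100,
)

```text
time: 27.8
eef_pos: [0.4291, 0.1867, 0.0208]
tcp_rot: [1.0, 0.005, 0.0, -0.0]
contact_force: [0.1, -0.6, -0.4]
opening: 1.001
finger_force: 0.0
```

>>> carry_out(
  deltas=[0,0,-0.03,0,0,0,0,0.01,-0.08,0,0,0,0,0.06,-0.1,0,0,0,0,0.115,-0.1,0,0,0,0,0.137,-0.1,0,0,0],
)

```text
time: 28.42
eef_pos: [0.4306, 0.0476, 0.1215]
tcp_rot: [1.0, 0.004, 0.001, 0.0]
contact_force: [-0.0, 0.4, 0.1]
opening: 1.0
finger_force: 0.0
```

>>> carry_out(
  deltas=[0,0,0,0,0,0,0,0,0,0,0,0],
)

```text
time: 28.68
eef_pos: [0.4303, 0.0501, 0.1207]
tcp_rot: [1.0, 0.005, -0.0, -0.0]
contact_force: [-0.0, -0.3, 1.1]
opening: 1.003
finger_force: 0.0
```

```bash
python3 s3.py; python3 s4.py mid.png
```

```text
t 28.68 J [-77.8  25.9] z 120.7 yaw 0.0098 tz [-0.  0. -1.] F [-0.  -0.3  1.1] op 1.003 ff 0.0 q [-0.12 -0.14  2.24  0.    1.04  1.44]
box z 0.051 J [-52.1 160.7] [99.8 53.4] 0.76 451
box z 0.051 J [ -52.3 -107.7] [ 57.3 100.2] 89.81 472
box z 0.051 J [-119.6   26.1] [54.9 18.3] 84.2 78
t 28.73 J [-77.8  26.2] z 120.6 yaw 0.0107 tz [-0.  0. -1.] F [ 0.6  0.6 -0.3] op 1.003 ff 0.0 q [-0.12 -0.14  2.24  0.    1.04  1.44]
```

View pics/mid.png

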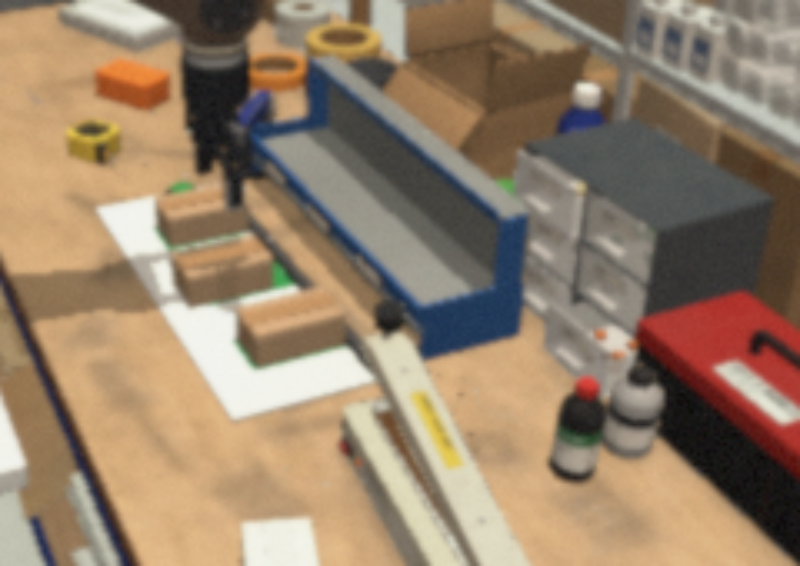

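Left box home at (200,215), right home at (290,325), middle displaced at (225,270). I'll grasp the middle one at its centre and push it back.

>>> carry_out(
  deltas=[0,0,0.03,0,0,0,0,0,0.065,0,0,0,0,0,0.09,0,0,0,0,0,0.0995,0,0,0,0,0,0.0995,0,0,0],
)

```text
time: 29.4
eef_pos: [0.4301, 0.0501, 0.021]
tcp_rot: [1.0, 0.005, -0.001, -0.0]
contact_force: [-0.0, 1.1, -0.4]
opening: 1.002
finger_force: 0.0
```

>>> carry_out(
  deltas=[0,0,0,0,0,0,0,0,0,0,0,0,0,0,0,0,0,0,0,0,0,0,0,0],
  grip=0,
)

```text
time: 29.9
eef_pos: [0.4318, 0.0495, 0.0228]
tcp_rot: [1.0, 0.005, 0.001, 0.0]
contact_force: [-0.8, -0.2, 7.1]
opening: 0.701
finger_force: 56.1
```

>>> carry_out(
  deltas=[0,0.002,0,0,0,0,0.006,0.002,0,0,0,0,0.014,0.002,0,0,0,0,0.022,0.002,0,0,0,0,0.024,0.002,0,0,0,0],
)

```text
time: 30.52
eef_pos: [0.4522, 0.0479, 0.0226]
tcp_rot: [1.0, 0.005, -0.004, -0.0]
contact_force: [-16.9, 0.1, 22.8]
opening: 0.701
finger_force: 58.1
```

>>> carry_out(
  deltas=[0.001,0,0,0,0,0,0.002,0,0,0,0,0],
)

```text
time: 30.78
eef_pos: [0.4522, 0.0479, 0.0227]
tcp_rot: [1.0, 0.005, -0.007, -0.0]
contact_force: [-21.0, -1.7, 28.7]
opening: 0.698
finger_force: 58.7
```

>>> carry_out(
  deltas=[0.001,0,0,0,0,0,0.002,0,0,0,0,0],
)

```text
time: 31.02
eef_pos: [0.4551, 0.048, 0.0227]
tcp_rot: [1.0, 0.005, -0.005, -0.0]
contact_force: [-16.4, -0.7, 23.1]
opening: 0.701
finger_force: 58.1
```

>>> carry_out(
  deltas=[0,0,-0.002,0,0,0,0,0,-0.002,0,0,0],
)

```text
time: 31.28
eef_pos: [0.4569, 0.0479, 0.0228]
tcp_rot: [1.0, 0.005, -0.002, -0.0]
contact_force: [-4.0, 0.4, 1.9]
opening: 0.702
finger_force: 55.6
```

>>> carry_out(
  deltas=[0.001,0,0,0,0,0,0.002,0,0,0,0,0],
)

```text
time: 31.52
eef_pos: [0.4569, 0.0479, 0.0228]
tcp_rot: [1.0, 0.005, -0.005, -0.0]
contact_force: [-14.5, -2.3, 13.2]
opening: 0.704
finger_force: 56.9
```

>>> carry_out(
  deltas=[0.001,0,0,0,0,0,0.001,0,0,0,0,0],
)

```text
time: 31.78
eef_pos: [0.4569, 0.0479, 0.0228]
tcp_rot: [1.0, 0.006, -0.007, 0.0]
contact_force: [-16.6, -3.2, 14.8]
opening: 0.701
finger_force: 57.5
```

>>> carry_out(
  deltas=[-0.002,0,0,0,0,0,-0.0025,-0.001,0,0,0,0,-0.0025,-0.003,0,0,0,0],
)

```text
time: 32.15
eef_pos: [0.4569, 0.0492, 0.0229]
tcp_rot: [1.0, 0.005, -0.003, 0.002]
contact_force: [-8.5, -8.7, 6.4]
opening: 0.699
finger_force: 56.2
```

>>> carry_out(
  deltas=[0,-0.001,0,0,0,0,0,-0.002,0,0,0,0],
)

```text
time: 32.4
eef_pos: [0.457, 0.0505, 0.0229]
tcp_rot: [1.0, 0.006, -0.003, 0.003]
contact_force: [-8.6, -13.9, 6.4]
opening: 0.702
finger_force: 56.3
```

>>> carry_out(
  deltas=[0,-0.001,0,0,0,0,0,-0.001,0,0,0,0],
)

```text
time: 32.65
eef_pos: [0.457, 0.0505, 0.023]
tcp_rot: [1.0, 0.006, -0.003, 0.004]
contact_force: [-9.7, -15.2, 6.4]
opening: 0.701
finger_force: 56.2
```

>>> carry_out(
  deltas=[0.002,0.001,0,0,0,0,0.002,0.0015,0,0,0,0],
)

```text
time: 32.9
eef_pos: [0.4569, 0.0504, 0.0229]
tcp_rot: [1.0, 0.006, -0.006, 0.002]
contact_force: [-15.5, -8.3, 14.0]
opening: 0.7
finger_force: 57.2
```

>>> carry_out(
  deltas=[-0.002,0.001,0,0,0,0,-0.0035,0.0015,0,0,0,0],
)

```text
time: 33.15
eef_pos: [0.4569, 0.0503, 0.0229]
tcp_rot: [1.0, 0.005, -0.0, 0.0]
contact_force: [-0.7, -1.1, -0.2]
opening: 0.704
finger_force: 55.4
```

>>> carry_out(
  deltas=[0,0,0,0,0,0,0,0,0,0,0,0,0,0,0,0,0,0,0,0,0,0,0,0],
  grip=100,
)

```text
time: 33.65
eef_pos: [0.4577, 0.0509, 0.0234]
tcp_rot: [1.0, 0.005, 0.0, -0.0]
contact_force: [0.9, 0.4, 0.1]
opening: 1.0
finger_force: 0.0
```

>>> carry_out(
  deltas=[0,0,-0.03,0,0,0,0,-0.01,-0.08,0,0,0,0,-0.06,-0.1,0,0,0,0,-0.12,-0.1,0,0,0,0,-0.175,-0.1,0,0,0],
)

```text
time: 34.28
eef_pos: [0.4559, 0.2277, 0.1242]
tcp_rot: [1.0, 0.005, 0.001, -0.0]
contact_force: [0.6, -1.4, 0.5]
opening: 0.997
finger_force: 0.0
```

>>> carry_out(
  deltas=[0,-0.03,0,0,0,0,0,-0.038,0,0,0,0,0,-0.038,0,0,0,0,0,-0.038,0,0,0,0],
  grip=0,
)

```text
time: 34.78
eef_pos: [0.4553, 0.2628, 0.1232]
tcp_rot: [1.0, 0.004, -0.0, 0.0]
contact_force: [-0.8, -0.4, -0.5]
opening: 0.147
finger_force: 0.0
```

```bash
python3 s3.py
cat > s5.py <<'E'
from h import *
import sys
rgb,d,m=snap("top");save(sys.argv[1],cv2.resize(rgb[130:250,180:340],(800,600),interpolation=cv2.INTER_CUBIC))
E
python3 s5.py home.png
```

```text
t 34.77 J [-50.7 238.4] z 123.2 yaw 0.0085 tz [-0. -0. -1.] F [-0.8 -0.4 -0.5] op 0.147 ff 0.0 q [ 0.33  0.08  2.03 -0.    1.04  1.89]
box z 0.051 J [-52.1 160.7] [99.8 53.4] 0.76 451
box z 0.051 J [-52.2  25.7] [99.7 53.4] 0.4 464
box z 0.051 J [ -53.9 -107.7] [ 57.3 103.5] 89.8 471
```

View pics/home.png

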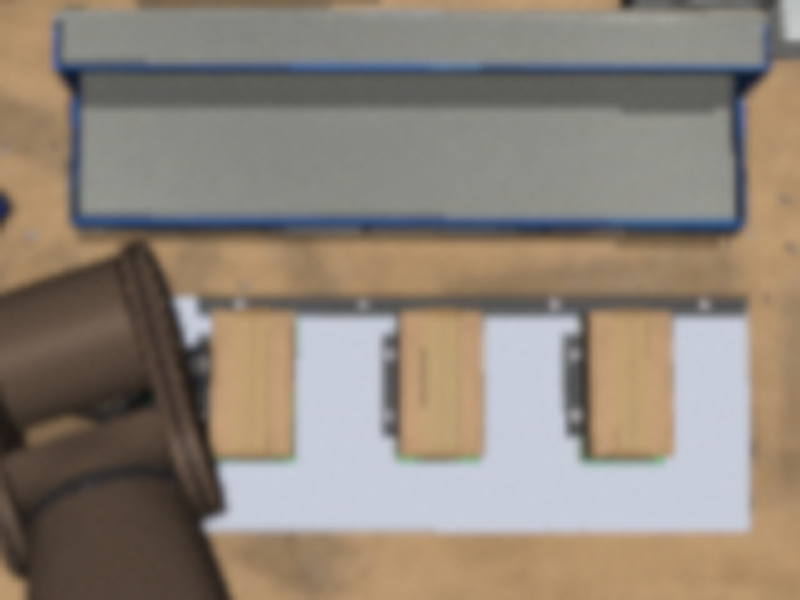

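All three boxes show square in the bays, at (253,385), (440,385) and (630,385). Next is the button.

>>> carry_out(
  deltas=[0.001,-0.001,0.04,0,0,0,0.001,-0.001,0.08,0,0,0,0.001,-0.001,0.092,0,0,0,0.001,-0.001,0.092,0,0,0],
)

```text
time: 35.38
eef_pos: [0.4561, 0.2643, 0.0311]
tcp_rot: [1.0, 0.005, -0.001, 0.0]
contact_force: [-0.3, 0.8, 0.6]
opening: -0.003
finger_force: 0.0
```

>>> carry_out(
  deltas=[0,0,0.003,0,0,0,0,0,0.006,0,0,0,0,0,0.009,0,0,0,0,0,0.0095,0,0,0],
)

```text
time: 35.88
eef_pos: [0.4577, 0.2652, 0.0229]
tcp_rot: [1.0, 0.005, 0.002, -0.001]
contact_force: [1.0, 0.7, 3.9]
opening: 0.002
finger_force: 1.7
```

>>> carry_out(
  deltas=[0,0,0.001,0,0,0,0,0,0.002,0,0,0,0,0,0.002,0,0,0],
)

```text
time: 36.25
eef_pos: [0.4577, 0.2653, 0.0219]
tcp_rot: [1.0, 0.005, 0.001, -0.0]
contact_force: [0.1, -0.7, 11.4]
opening: -0.002
finger_force: 5.6
```

>>> carry_out(
  deltas=[0,0,0.001,0,0,0,0,0,0.002,0,0,0,0,0,0.002,0,0,0],
)

```text
time: 36.62
eef_pos: [0.4578, 0.2653, 0.0217]
tcp_rot: [1.0, 0.005, 0.001, 0.0]
contact_force: [-5.3, -3.6, 23.2]
opening: 0.002
finger_force: 11.1
```

```bash
python3 s3.py
```

```text
t 36.62 J [-48.2 240.9] z 21.7 yaw 0.0103 tz [ 0.001 -0.    -1.   ] F [-5.3 -3.6 23.2] op 0.002 ff 11.1 q [ 0.33  0.25  2.06 -0.    0.84  1.89]
box z 0.051 J [-53.8 160.7] [103.2  53.4] 0.76 430
box z 0.051 J [-52.2  25.7] [99.7 53.4] 0.4 461
box z 0.051 J [ -53.9 -107.7] [ 57.3 103.5] 89.8 468
```

The button bottomed out at 23 N and the boxes haven't moved. Now I return the left box.

>>> carry_out(
  deltas=[0,0,-0.05,0,0,0,0,0,-0.1,0,0,0,-0.015,0.04,-0.105,0,0,0,-0.028,0.079,-0.105,0,0,0,-0.028,0.079,-0.105,0,0,0],
  grip=100,
)

```text
time: 37.3
eef_pos: [0.4269, 0.184, 0.1216]
tcp_rot: [1.0, 0.004, -0.002, 0.0]
contact_force: [0.2, 0.4, -1.2]
opening: 1.0
finger_force: 0.0
```

>>> carry_out(
  deltas=[0,0,0,0,0,0,0,0,0,0,0,0],
)

```text
time: 37.55
eef_pos: [0.429, 0.1862, 0.1226]
tcp_rot: [1.0, 0.005, -0.0, -0.0]
contact_force: [-0.3, 0.1, 0.1]
opening: 1.003
finger_force: 0.0
```

```bash
python3 s3.py
```

```text
t 37.55 J [-77.7 162.1] z 122.6 yaw 0.0107 tz [-0.001  0.    -1.   ] F [-0.3  0.1  0.1] op 1.003 ff 0.0 q [ 0.19 -0.06  2.16  0.    1.03  1.75]
box z 0.051 J [-52.2  25.7] [99.7 53.4] 0.4 463
box z 0.051 J [ -53.9 -107.7] [ 57.3 103.5] 89.8 472
```

>>> carry_out(
  deltas=[0,0.001,0.03,0,0,0,0,0.001,0.065,0,0,0,0,0.001,0.092,0,0,0,0,0.001,0.1015,0,0,0,0,0.001,0.1015,0,0,0],
)

```text
time: 38.22
eef_pos: [0.4289, 0.1848, 0.021]
tcp_rot: [1.0, 0.005, -0.001, 0.0]
contact_force: [-0.6, 0.9, 0.1]
opening: 1.002
finger_force: 0.0
```

>>> carry_out(
  deltas=[0,0,0,0,0,0,0,0,0,0,0,0,0,0,0,0,0,0,0,0,0,0,0,0,0,0,0,0,0,0],
  grip=0,
)

```text
time: 38.85
eef_pos: [0.4302, 0.1849, 0.0229]
tcp_rot: [1.0, 0.005, 0.001, -0.0]
contact_force: [-1.2, -0.4, 6.5]
opening: 0.698
finger_force: 55.7
```

>>> carry_out(
  deltas=[0,0,-0.01,0,0,0,0,0,-0.03,0,0,0,0,0,-0.055,0,0,0,0,0,-0.08,0,0,0,0,0,-0.08,0,0,0],
)

```text
time: 39.48
eef_pos: [0.4306, 0.1849, 0.1036]
tcp_rot: [1.0, 0.005, 0.003, -0.0]
contact_force: [0.6, 0.9, -1.2]
opening: 0.704
finger_force: 55.0
```

```bash
python3 s4.py ret0.png
```

```text
t 39.48 J [-76.1 160.7] z 103.6 yaw 0.0098 tz [ 0.005  0.001 -1.   ] F [ 0.6  0.9 -1.2] op 0.704 ff 55.0 q [ 0.19 -0.03  2.18 -0.    0.99  1.75]
```

View pics/ret0.png

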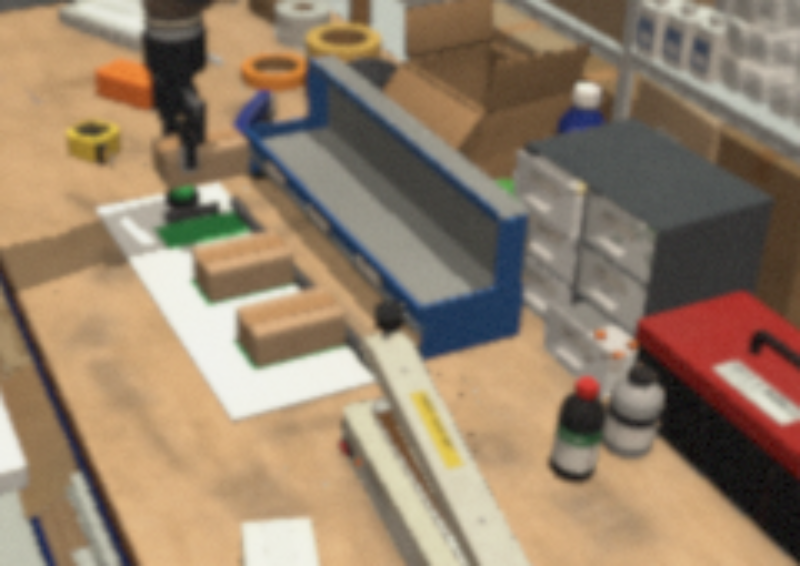

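The box hangs level at about (205,155). I'll insert it over the rail.

>>> carry_out(
  deltas=[0.03,0,0,0,0,0,0.075,0,0,0,0,0,0.12,0,0,0,0,0,0.158,0,0,0,0,0,0.172,0,0,0,0,0],
)

```text
time: 40.15
eef_pos: [0.6016, 0.1858, 0.0994]
tcp_rot: [1.0, 0.005, -0.001, 0.0]
contact_force: [-0.1, 0.2, -0.8]
opening: 0.702
finger_force: 55.0
```

>>> carry_out(
  deltas=[0,0,0,0,0,0,0,0,0.012,0,0,0,0,0,0.025,0,0,0,0,0,0.035,0,0,0,0,0,0.036,0,0,0],
)

```text
time: 40.78
eef_pos: [0.6002, 0.1863, 0.0668]
tcp_rot: [1.0, 0.005, -0.001, 0.0]
contact_force: [-7.3, -0.7, 12.2]
opening: 0.703
finger_force: 56.9
```

```bash
python3 s4.py ret1.png
```

```text
t 40.77 J [ 93.4 160.5] z 66.8 yaw 0.0102 tz [-0.003 -0.001 -1.   ] F [-7.3 -0.7 12.2] op 0.703 ff 56.9 q [ 0.14  0.37  1.8  -0.    0.98  1.7 ]
```

View pics/ret1.png

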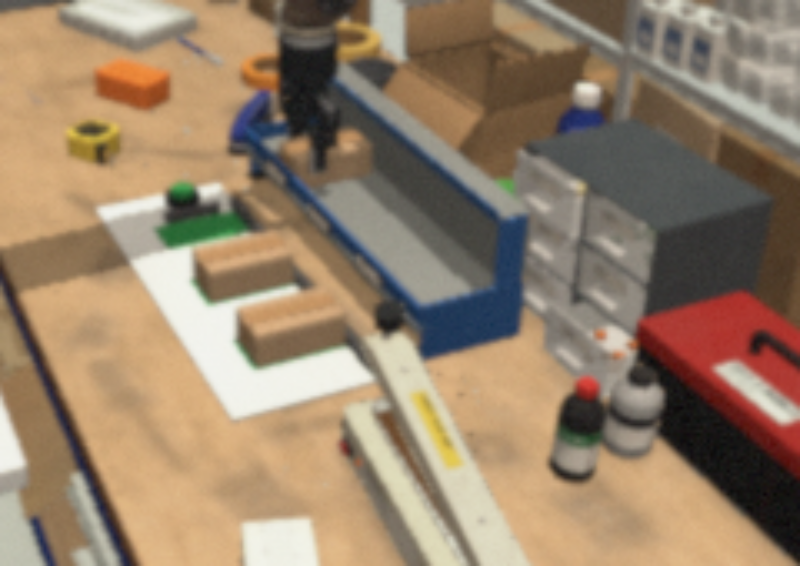

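The left box lies on the shelf at about (330,155). I'll release it and go for the middle one.

>>> carry_out(
  deltas=[0,0,0,0,0,0,0,0,0,0,0,0,0,0,0,0,0,0,0,0,0,0,0,0],
  grip=100,
)

```text
time: 41.32
eef_pos: [0.6009, 0.1862, 0.065]
tcp_rot: [1.0, 0.005, -0.0, 0.0]
contact_force: [0.2, 0.4, 0.1]
opening: 0.997
finger_force: 0.0
```

>>> carry_out(
  deltas=[0,0,-0.03,0,0,0,0,0,-0.07,0,0,0,-0.03,0.02,-0.1,0,0,0,-0.07,0.055,-0.1,0,0,0,-0.115,0.09,-0.1,0,0,0],
)

```text
time: 41.95
eef_pos: [0.4864, 0.0943, 0.1661]
tcp_rot: [1.0, 0.005, 0.001, 0.0]
contact_force: [-0.5, -0.4, -0.0]
opening: 1.002
finger_force: 0.0
```

>>> carry_out(
  deltas=[-0.035,0.03,0.02,0,0,0,-0.055,0.044,0.043,0,0,0,-0.057,0.045,0.043,0,0,0,-0.057,0.045,0.043,0,0,0],
)

```text
time: 42.45
eef_pos: [0.4316, 0.0497, 0.1235]
tcp_rot: [1.0, 0.005, 0.001, 0.0]
contact_force: [-0.0, -0.2, 0.7]
opening: 1.004
finger_force: 0.0
```

```bash
python3 s3.py
```

```text
t 42.45 J [-76.4  25.5] z 123.5 yaw 0.0096 tz [ 0.002 -0.    -1.   ] F [-0.  -0.2  0.7] op 1.004 ff 0.0 q [-0.12 -0.14  2.24  0.    1.04  1.44]
box z 0.095 J [112.1 157.4] [92.3 55.9] 0.79 445
box z 0.051 J [ -52.3 -107.7] [ 57.3 100.1] 89.84 464
```

>>> carry_out(
  deltas=[0,0,0.03,0,0,0,0,0,0.065,0,0,0,0,0,0.092,0,0,0,0,0,0.1015,0,0,0,0,0,0.1015,0,0,0],
)

```text
time: 43.12
eef_pos: [0.4312, 0.0498, 0.0211]
tcp_rot: [1.0, 0.005, 0.0, -0.0]
contact_force: [-1.2, 0.7, 0.1]
opening: 0.998
finger_force: 0.0
```

>>> carry_out(
  deltas=[0,0,0,0,0,0,0,0,0,0,0,0,0,0,0,0,0,0,0,0,0,0,0,0,0,0,0,0,0,0],
  grip=0,
)

```text
time: 43.75
eef_pos: [0.4316, 0.0495, 0.0224]
tcp_rot: [1.0, 0.005, 0.001, 0.0]
contact_force: [-1.2, 1.3, 5.9]
opening: 0.701
finger_force: 54.9
```

>>> carry_out(
  deltas=[0,0,-0.01,0,0,0,0,0,-0.03,0,0,0,0,0,-0.055,0,0,0,0,0,-0.08,0,0,0,0,0,-0.08,0,0,0],
)

```text
time: 44.38
eef_pos: [0.4321, 0.0493, 0.1031]
tcp_rot: [1.0, 0.005, 0.003, 0.0]
contact_force: [-0.1, 0.0, -1.1]
opening: 0.697
finger_force: 54.2
```

```bash
python3 s3.py
```

```text
t 44.38 J [-76.   25.2] z 103.1 yaw 0.0098 tz [ 0.006 -0.001 -1.   ] F [-0.1  0.  -1.1] op 0.697 ff 54.2 q [-0.12 -0.11  2.25 -0.    0.99  1.44]
box z 0.095 J [112.1 157.4] [92.3 55.9] 0.79 447
box z 0.051 J [ -52.3 -107.7] [ 57.3 100.2] 89.81 470
```

>>> carry_out(
  deltas=[0.03,0,0,0,0,0,0.075,0,0,0,0,0,0.12,0,0,0,0,0,0.158,0,0,0,0,0,0.172,0,0,0,0,0],
)

```text
time: 45.05
eef_pos: [0.6029, 0.0511, 0.099]
tcp_rot: [1.0, 0.005, -0.001, -0.0]
contact_force: [-0.5, 0.8, -0.8]
opening: 0.7
finger_force: 54.1
```

>>> carry_out(
  deltas=[0,0,0,0,0,0,0,0,0.012,0,0,0,0,0,0.025,0,0,0,0,0,0.035,0,0,0,0,0,0.036,0,0,0],
)

```text
time: 45.68
eef_pos: [0.6015, 0.0514, 0.0664]
tcp_rot: [1.0, 0.005, -0.001, -0.0]
contact_force: [-9.4, -1.5, 13.5]
opening: 0.703
finger_force: 56.2
```

>>> carry_out(
  deltas=[0,0,0,0,0,0,0,0,0,0,0,0,0,0,0,0,0,0,0,0,0,0,0,0],
  grip=100,
)

```text
time: 46.18
eef_pos: [0.6022, 0.0512, 0.0645]
tcp_rot: [1.0, 0.005, -0.0, -0.0]
contact_force: [-0.6, -0.0, 0.1]
opening: 0.997
finger_force: 0.0
```

>>> carry_out(
  deltas=[0,0,-0.03,0,0,0,0,0,-0.07,0,0,0,-0.03,0.02,-0.1,0,0,0,-0.07,0.055,-0.1,0,0,0,-0.115,0.09,-0.1,0,0,0],
)

```text
time: 46.8
eef_pos: [0.4877, -0.0407, 0.1656]
tcp_rot: [1.0, 0.005, 0.001, 0.0]
contact_force: [-0.3, -0.6, 0.0]
opening: 1.0
finger_force: 0.0
```

>>> carry_out(
  deltas=[-0.035,0.03,0.02,0,0,0,-0.055,0.044,0.043,0,0,0,-0.057,0.045,0.043,0,0,0,-0.057,0.045,0.043,0,0,0],
)

```text
time: 47.3
eef_pos: [0.4327, -0.0856, 0.1228]
tcp_rot: [1.0, 0.005, 0.001, 0.0]
contact_force: [0.7, 0.1, 0.4]
opening: 1.002
finger_force: 0.0
```

```bash
python3 s3.py
```

```text
t 47.3 J [ -76.7 -109.7] z 122.8 yaw 0.0096 tz [ 0.002 -0.    -1.   ] F [0.7 0.1 0.4] op 1.002 ff 0.0 q [-0.43 -0.12  2.22  0.    1.04  1.13]
box z 0.095 J [112.1 157.4] [92.3 55.9] 0.79 448
box z 0.095 J [110.2  25. ] [95.5 55.9] 0.35 461
box z 0.051 J [-29.2 -97.2] [35.8 54. ] 89.81 106
```

>>> carry_out(
  deltas=[0,0,0.03,0,0,0,0,0,0.065,0,0,0,0,0,0.092,0,0,0,0,0,0.1015,0,0,0,0,0,0.1015,0,0,0],
)

```text
time: 47.98
eef_pos: [0.4324, -0.0853, 0.0206]
tcp_rot: [1.0, 0.005, 0.0, 0.0]
contact_force: [0.1, -0.1, 0.3]
opening: 1.0
finger_force: 0.0
```

>>> carry_out(
  deltas=[0,0,0,0,0,0,0,0,0,0,0,0,0,0,0,0,0,0,0,0,0,0,0,0,0,0,0,0,0,0],
  grip=0,
)

```text
time: 48.6
eef_pos: [0.433, -0.086, 0.0219]
tcp_rot: [1.0, 0.005, 0.001, 0.001]
contact_force: [-0.3, 1.5, 6.4]
opening: 0.702
finger_force: 55.7
```

>>> carry_out(
  deltas=[0,0,-0.01,0,0,0,0,0,-0.03,0,0,0,0,0,-0.055,0,0,0,0,0,-0.08,0,0,0,0,0,-0.08,0,0,0],
)

```text
time: 49.22
eef_pos: [0.4331, -0.0861, 0.1025]
tcp_rot: [1.0, 0.005, 0.002, 0.001]
contact_force: [-0.8, 0.3, -1.3]
opening: 0.704
finger_force: 54.9
```

```bash
python3 s4.py ret2.png
```

```text
t 49.23 J [ -76.3 -110.3] z 102.5 yaw 0.0097 tz [ 0.005 -0.002 -1.   ] F [-0.8  0.3 -1.3] op 0.704 ff 54.9 q [-0.43 -0.09  2.24 -0.    0.99  1.13]
```

View pics/ret2.png

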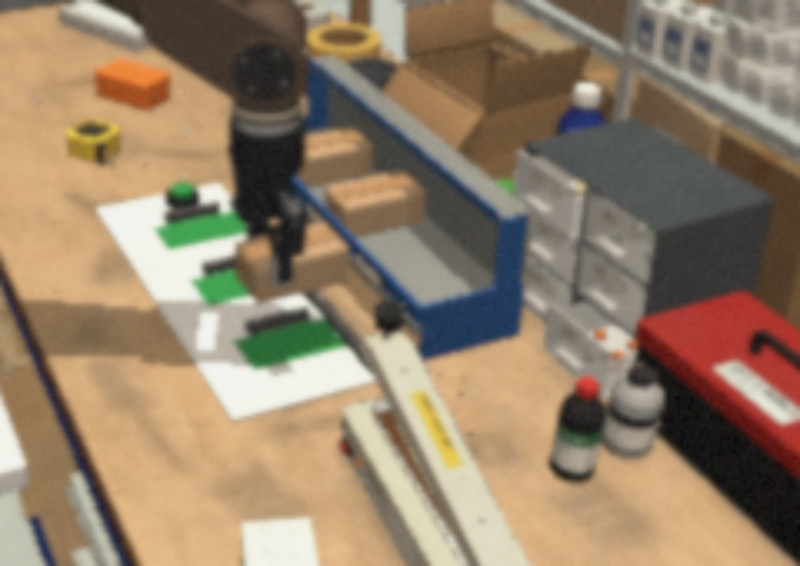

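The last box hangs level at about (300,255), and the other two are on the shelf at (335,155) and (375,200). I'll insert this one and retreat.

>>> carry_out(
  deltas=[0.03,0,0,0,0,0,0.075,0,0,0,0,0,0.12,0,0,0,0,0,0.158,0,0,0,0,0,0.172,0,0,0,0,0],
)

```text
time: 49.9
eef_pos: [0.6041, -0.0835, 0.0984]
tcp_rot: [1.0, 0.005, -0.001, -0.0]
contact_force: [-0.9, -0.6, -0.8]
opening: 0.701
finger_force: 54.9
```

>>> carry_out(
  deltas=[0,0,0,0,0,0,0,0,0.012,0,0,0,0,0,0.025,0,0,0,0,0,0.035,0,0,0,0,0,0.036,0,0,0],
)

```text
time: 50.52
eef_pos: [0.603, -0.0837, 0.0659]
tcp_rot: [1.0, 0.005, -0.001, -0.0]
contact_force: [-8.3, 0.9, 14.2]
opening: 0.7
finger_force: 56.9
```

>>> carry_out(
  deltas=[0,0,0,0,0,0,0,0,0,0,0,0,0,0,0,0,0,0,0,0,0,0,0,0],
  grip=100,
)

```text
time: 51.02
eef_pos: [0.6035, -0.0837, 0.064]
tcp_rot: [1.0, 0.005, -0.0, -0.0]
contact_force: [-0.1, 0.6, -0.5]
opening: 1.001
finger_force: 0.0
```

>>> carry_out(
  deltas=[0,0,-0.03,0,0,0,0,0,-0.07,0,0,0,-0.03,0.02,-0.1,0,0,0,-0.07,0.055,-0.12,0,0,0,-0.1,0.11,-0.12,0,0,0],
)

```text
time: 51.65
eef_pos: [0.5049, -0.1952, 0.1868]
tcp_rot: [1.0, 0.006, 0.002, 0.001]
contact_force: [0.9, -1.3, -0.6]
opening: 0.999
finger_force: 0.0
```

>>> carry_out(
  deltas=[-0.02,0.06,0,0,0,0,-0.03,0.1,0,0,0,0,-0.03,0.1,0,0,0,0,-0.03,0.1,0,0,0,0],
)

```text
time: 52.15
eef_pos: [0.4757, -0.2944, 0.184]
tcp_rot: [1.0, 0.005, -0.0, -0.0]
contact_force: [-0.3, 0.2, -0.2]
opening: 0.999
finger_force: 0.0
```

```bash
python3 s3.py; python3 s5.py end.png
```

```text
t 52.15 J [ -35.6 -318.9] z 184.0 yaw 0.0096 tz [-0.     0.001 -1.   ] F [-0.3  0.2 -0.2] op 0.999 ff 0.0 q [-0.74  0.08  1.91  0.    1.16  0.83]
box z 0.095 J [112.1 157.4] [92.3 55.9] 0.79 445
box z 0.095 J [110.2  25. ] [95.5 55.9] 0.35 460
box z 0.095 J [ 110.5 -109. ] [59.6 96.3] 89.6 476
```

View pics/end.png

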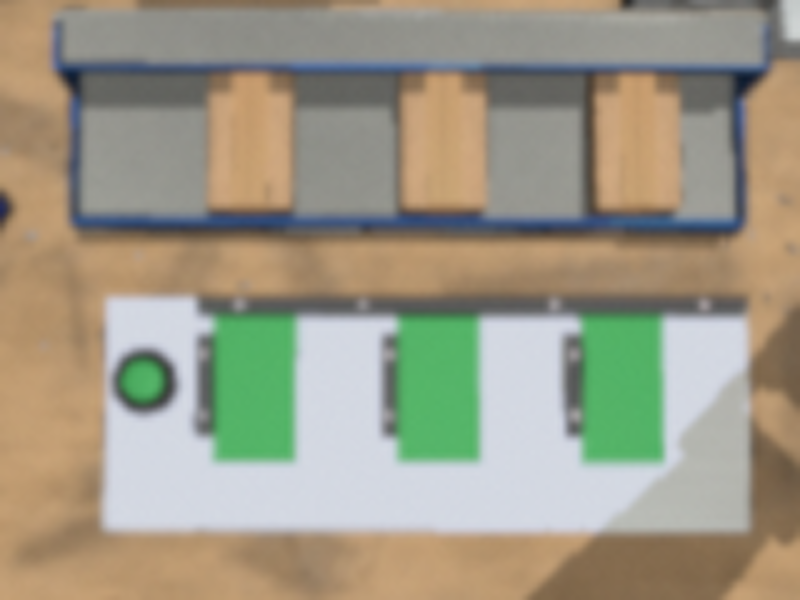

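The boxes stand on the shelf at (250,140), (443,140) and (636,140), square and just behind the rail. I'll check that they lie flat using the depth.

Run:
```python
from h import *
S=0
for i in range(4):
    rgb,d,m=snap("top");S=S+cloud(d,m)/4
hsv=cv2.cvtColor(rgb,cv2.COLOR_RGB2HSV).astype(int);X,Y,Z=S[...,0],S[...,1],S[...,2]
k=(hsv[...,0]<25)&(hsv[...,1]>70)&(Z>.085)&(Z<.11)&(X>.5)&(X<.7)&(Y>-.3)&(Y<.4)
for b in blobs(k,100):
    b=cv2.erode(b.astype(np.uint8),np.ones((3,3)))>0
    A=np.c_[X[b]-X[b].mean(),Y[b]-Y[b].mean(),np.ones(b.sum())];print(np.round(np.linalg.lstsq(A,Z[b],rcond=None)[0],4))
for q in("oil_bottle_center","tape_measure_center","stapler_center"):
    r=ctrl.find_in("top",q); print(q,[(np.round(i["uv"]),round(i["score"],2)) for i in r[:2]])
```

```text
[0.0024 0.0147 0.0956]
[ 0.0013 -0.0082  0.0957]
[-0.0027 -0.0008  0.0956]
oil_bottle_center [(array([383., 159.]), 0.54)]
tape_measure_center []
stapler_center [(array([166., 161.]), 0.85)]
```

All flat at shelf height (top at about 95.6 mm, tilt near zero).

```bash
python3 -c "
from h import *
print(ctrl.sign_off())"
```

```text
the job is handed in; nothing more can be done
None
```

I pushed all three boxes home in the jig, pressed the button right down, put them back flat on the rack's shelf and handed the job in; the middle box was knocked aside partway through and pushed home again before the press.

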